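Park the lidded tub at the dry end of the draining board

ROBOT

A 6-joint arm with a two-finger parallel gripper is mounted at the origin on the work surface. World frame = base frame: x ahead of the robot, y to its left, z up, the work surface at z = 0. Lengths are in m, angles in rad, forces in N, time in s.
With the tool pointing down it reaches from about 0.3 to 0.775 m from the base axis. Payload 14.6 kg.
Tool frame: the origin (TCP) lies at the very end of the fingers, on their centre line; the grasp point (between the pads) lies 19 mm behind it; x points along the fingers, z is the direction in which the jaws open and shut, and the axes are right-handed (so a half turn about x gives the same grasp; the last joint's range is limited). The gripper opens to 94 mm and grips with 3 to 60 N. Pads are 16 mm wide; open, the fingers measure 119 mm over their backs; the gripper's body (75 mm by 177 mm) begins 78 mm behind the grasp point.
Start: joints at [1.245, 0.3, 1.521, -0, 1.321, -0.067], TCP at [0.141, 0.532, 0.205] pointing down, gripper open.
Joint ranges: [-3.03, 3.03], [-0.79, 2.21], [0.23, 2.52], [-1.04, 4.18], [0, 3.07], [-2.55, 2.55]. Speed limits (rad/s): [2.22, 2.22, 2.57, 3.14, 3.14, 3.14].

INTERFACE

Orientations are given as [roll, pitch, yaw] about the fixed x, y, z axes, in that order (R = Rz(yaw) Ry(pitch) Rx(roll)).
In Python, from station import ctrl gives the robot as it stands. The module is installed in compiled form; this text tells all that it offers.
- The arm moves only by the tool servo_tool, never from a script. Its argument "motion" is one flat list of numbers, 4 for each row, row after row: the shift along the tool's x, y, z in mm, then the turn about the tool's x in degrees. In form: [dx, dy, dz, roll, dx, dy, dz, roll, ...]. A call has 1 to 20 rows; each row is the pose to reach, as a shift and turn from the pose commanded when the call began, along the tool's axes at that moment; what a row does not reach only later rows make up. A row lasts 1/8 s, in which the tool goes at most 62.5 mm and 10.7 degrees, less where a joint would pass 70% of its speed; a pose out of reach is approached as far as the arm can. A call with a gripper value outside its range is refused whole. "gripper" is the opening, from 0 (shut) to 1 (fully open), set as the call begins (left out, the last holds). The fingers move at their own pace and stop on an object; "force" is the grip in N (left out, the last holds). Time passes only in rows, so rows that repeat a pose let the fingers close. It gives the time, the measured TCP pose, the force and the opening at its end, in the units of the state.
- ctrl.get_obs(): the state, without advancing time (a new reading comes with each control period).
- ctrl.camera(name): name is "scene" or "top"; returns a dict with "color" (420x560x3 uint8, red, green, blue), "z_map" (420x560 float32, m along the optical axis (not along the pixel's ray), 0 where there is no reading), "fx", "fy", "cx", "cy" (pixels), "rvec" (rotation vector, rad) and "tvec" (3), from world to camera coordinates, as OpenCV has them. Camera axes: x right, y down, z forward; pixel columns grow to the right and rows downward; lengths in m; the calibration is good to about 2 mm. A picture is of the moment at which its call begins.
- ctrl.hand_in(): hands the job in, once; it reports no verdict.
The state is a dict: "time_s": time; "qpos": joint angles; "joint_vel": joint speeds; "tau": joint torques, N m; "ee_pos": TCP position; "eef_rot": TCP orientation; "force": force on the tool from outside, world axes, zero at the start; "moment": the same for the moment, N m; "grip_width": finger opening in m.
Only numpy, scipy, OpenCV 4.12 (cv2) and the standard library are available. Lean on these libraries where they do the work, as an engineer would, in place of code of your own. Each camera call takes 0.05 s, during which the arm holds its last target.

TASK

The tub of dishwasher tablets has been left at the wet end of the sloped draining board, with the bamboo spatula lying in its way. Lay the spatula flat on the dish mat, then push the tub up the slope, keeping it on the board without lifting or tipping it, until its whole back is pressed home against the stop rail near the top - firmly enough to feel it bear on the rail, yet lightly enough not to shove the board, which only stands on its feet - and leave it resting there, square to the rail. Leave the other dishes alone.

Things in the scene. Friction and masses are not known exactly. Their poses are not given: they have to be found in the camera images.
- board: pale grey draining board, tilted 8 degrees, running down away from the robot to the sink. Origin: on the deck's upper surface, midway across. x straight down the slope, y across, z square up off the deck. Flat deck z = 0, 300 mm wide, x = -165 to +185 mm (open low end, then a spout). Side and back rims 8 mm thick, 20 mm high, at its edges. Board and mat may swap sides. Dark stop rail: see board_rail_zone
- board_rail_zone (a point): point on the deck, in the middle of the stretch where the stop rail may be clamped; axes as the board's. The rail (rail_c0) is NOT measured: a hard dark bar square across the whole deck, 15 mm thick, 40 mm high, with a steel thumbscrew clamp at each end; its flat downhill face lies from 18 mm uphill to 18 mm downhill of this point: find it by touch or sight
- tub: lidded tub, white, orange lid, loose on the deck: 105 mm (x) x 150 mm (y) x 58 mm high, flat upright sides, too wide to grip, 0.27 to 0.72 kg. Origin: middle of its underside; z up, x from the plain back (uphill) to the front (downhill). Starts up to 0.15 rad askew to the board. It stays where left
- tub_back (a point): middle of the tub's back face, at its underside; axes as the tub's. Sliding the tub up takes about 1.5 to 6.5 N (load, friction vary). At the rail, a push about 4 N above that presses it home (4 N or more on the rail for a moment; over 15 N there is ramming).
- tub_front (a point): middle of the tub's front face, 12 mm above the underside; axes as the tub's. In the middle of this face sits the closed grey clasp, 32 mm wide, standing out 6 to 8 mm, from 18 mm above the underside upward
- spatula: bamboo spatula, loose, 45 g, 255 mm long, lying flat. Origin: underside of the handle near the balance point, the place to grip; x towards the blade, z up. Handle 16 mm wide, 9 mm thick, x = -130 to +60 mm (clear for gripping -120 to +30); blade 50 mm wide, 5 mm thick, ends at x = +125 mm. Starts across the slope between tub and rail, 52 mm uphill of the board's origin
- mat: dark grey hard silicone dish mat, fixed, 340 mm (x) x 280 mm (y) x 8 mm thick, lying level on the counter. Origin: middle of its underside; z up. The strip from y = 0 to y = +140 mm, over its whole length in x, is free for the spatula; the pot lid, ramekin and measuring cup stand on the other half
- pot_lid: steel pot lid, 144 mm across, with a black knob, 44 mm high in all, on the mat; leave it alone. Origin: middle of its underside
- ramekin: white ceramic ramekin, 80 mm across, 45 mm high, on the mat; leave it alone. Origin: middle of its underside
- measuring_cup: green plastic measuring cup, 64 mm across, 48 mm high, with a flat handle to its -x reaching 95 mm from its middle, on the mat; leave it alone. Origin: middle of its underside
- soap: green soap bottle, 190 mm high, at the left end of the counter; leave it alone. Origin: middle of its underside
- mug: blue mug, 92 mm high, at the left end; leave it alone. Origin: middle of its underside
- tumbler: steel tumbler, 105 mm high, at the right end; leave it alone. Origin: middle of its underside
- jar: glass jar with a steel lid, 110 mm high, at the right end; leave it alone. Origin: middle of its underside
Mind the look-alikes: they are no part of the job. What is meant by the tub is not purple or red, and is the larger of those in its own colour.

How it is judged:
By the outcome, as a careful person would: the job done as asked, in the order asked, and still so for the second after the job is handed in, with the robot touching nothing.
It also fails if it takes over 62 s, if anything falls off the work surface, if the arm or the gripper's body presses on something with over 40 N, if the wrist force passes 120 N, or if a joint passes its speed limit or range.

## Working session

There is one attempt and no reset: what is moved stays moved. The work goes in short steps, Python scripts to look and compute and a tool call to move; the robot and the scene stay as the last step left them, time stands still between calls to the robot, and variables do not carry over. Pictures are saved under pics/ and viewed, and the job is handed in when it is done.

Besides the shell and the picture viewer there is one more tool, called as name(argument=value, ...) on one line, values as JSON. servo_tool: Moves the arm, as the interface text tells. Its arguments: {"type":"object","properties":{"motion":{"type":"array","items":{"type":"number"}},"gripper":{"type":"number"},"force":{"type":"number"}},"required":["motion"]}

```bash
mkdir -p pics; cat > h.py <<'E'
import numpy as np, cv2
from station import ctrl
def cam(n):
    c=ctrl.camera(n); np.savez(f'{n}.npz',**c); return c
def load(n): return dict(np.load(f'{n}.npz'))
def pts(c):
    R=cv2.Rodrigues(c['rvec'])[0]; z=c['z_map']; v,u=np.mgrid[:420,:560]
    P=np.stack([(u-c['cx'])/c['fx']*z,(v-c['cy'])/c['fy']*z,z],-1)
    return (P-np.ravel(c['tvec']))@R
def save(c,n,s=1): 
    im=cv2.cvtColor(c['color'],cv2.COLOR_RGB2BGR); cv2.imwrite(f'pics/{n}.png',im)
E
python3 - <<'E'
from h import *
for n in('scene','top'):
    c=cam(n); save(c,n+'0'); R=cv2.Rodrigues(c['rvec'])[0]; print(n,(-R.T@np.ravel(c['tvec'])).round(3),R[2].round(3),c['fx'])
o=ctrl.get_obs(); print(o)
E
```

```text
scene [1.177 0.494 1.005] [-0.55  -0.439 -0.71 ] 396.836260440519
top [ 0.292 -0.094  1.419] [ 0.115  0.011 -0.993] 460.05656423536556
{'time_s': 0.1, 'qpos': array([ 1.24537609e+00,  3.00431942e-01,  1.52150078e+00,  1.30767030e-05,
        1.32072449e+00, -6.66052642e-02]), 'joint_vel': array([ 1.37393362e-03, -1.49908440e-03, -1.24208195e-03, -3.08788798e-04,
       -1.06763873e-05,  7.54792249e-05]), 'tau': array([ 9.67915003e-05, -5.32637215e+01, -3.53291881e+01,  7.09998817e-02,
        2.34329794e-02, -4.96464327e-05]), 'ee_pos': array([0.14069131, 0.53145775, 0.20494178]), 'eef_rot': array([ 3.06308962,  1.56973169, -1.90811758]), 'force': array([-0.34327365,  0.22367716, -0.22859697]), 'moment': array([ 0.04838054,  0.02481492, -0.02789675]), 'grip_width': 0.09388437144617336}
```

```bash
ls pics
```

```text
scene0.png
top0.png
```

View pics/scene0.png

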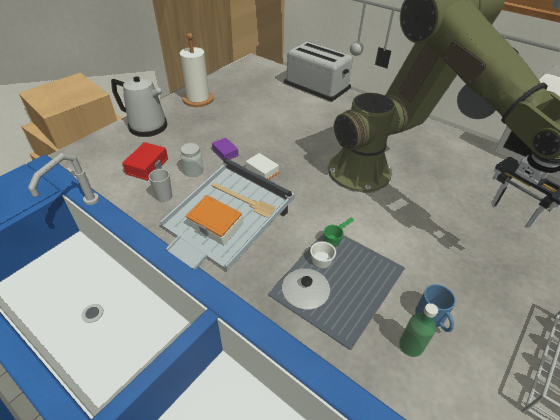

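View pics/top0.png

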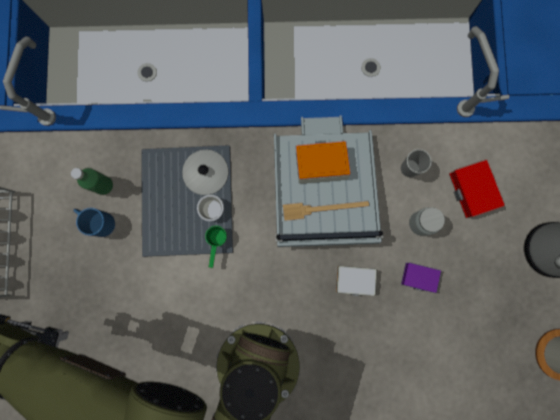

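The scene view shows the board on the right (pixels ~160-290, 165-265) and the mat on the left. The top view shows these tub-like candidates: orange-lidded (323,160), small white (357,281), purple (422,277) and red (478,188). Only the orange-lidded one is on the board and large, so it fits the description. I'll confirm it in an enlarged crop.

```bash
python3 - <<'E'
from h import *
c=load('top'); im=cv2.cvtColor(c['color'],cv2.COLOR_RGB2BGR)
cv2.imwrite('pics/crop_board.png',cv2.resize(im[105:305,255:455],None,fx=3,fy=3,interpolation=cv2.INTER_CUBIC))
P=pts(c); h=cv2.cvtColor(c['color'],cv2.COLOR_RGB2HSV)
def px(u,v): return P[v,u].round(3)
print('lid',px(323,160),'spat handle',px(340,207),'deck',px(310,225),px(360,225),px(285,160),px(370,160),'mat',px(165,200),'white',px(357,281))
m=((h[...,0]<16)&(h[...,1]>200)&(h[...,2]>120)).astype(np.uint8); m[:, :260]=0;m[:,400:]=0
Q=P[(m>0)&(P[...,2]>0.06)];print('orange n',len(Q),Q.mean(0).round(4))
r=cv2.minAreaRect((Q[:,:2]*1000).astype(np.float32)); print(r, cv2.boxPoints(r).round(0).tolist())
print(h[207,340],h[160,323],h[225,310],h[200,165])
# deck plane
region=P[140:232,283:372].reshape(-1,3); hh=h[140:232,283:372].reshape(-1,3)
k=(hh[:,1]<60)&(region[:,2]<0.12); X=region[k]
for _ in range(5):
    A=np.c_[X[:,:2],np.ones(len(X))]; s=np.linalg.lstsq(A,X[:,2],rcond=None)[0]; e=X[:,2]-A@s; X=X[abs(e)<max(.002,1.5*e.std())]
print('plane',s,np.degrees(np.arctan(np.hypot(*s[:2]))),np.degrees(np.arctan2(-s[1],-s[0])),len(X),e.std())
E
```

```text
lid [ 0.597 -0.203  0.105] spat handle [ 0.462 -0.252  0.072] deck [ 0.411 -0.163  0.065] [ 0.408 -0.309  0.074] [ 0.615 -0.093  0.038] [ 0.608 -0.351  0.044] mat [ 0.292 -0.094  1.419] white [ 0.245 -0.299  0.044]
orange n 95 [ 0.6009 -0.2059  0.0987]
((599.587890625, -202.56297302246094), (100.19951629638672, 146.09487915039062), 3.9668960571289062) [[545.0, -133.0], [555.0, -279.0], [655.0, -272.0], [645.0, -126.0]]
[ 18 115 151] [ 16 255 161] [ 95  20 143] [103  34  89]
plane [-0.14223356 -0.00248692  0.12586959] 8.096306109013177 1.0016996994262763 2918 0.0014469823997824015
```

View pics/crop_board.png

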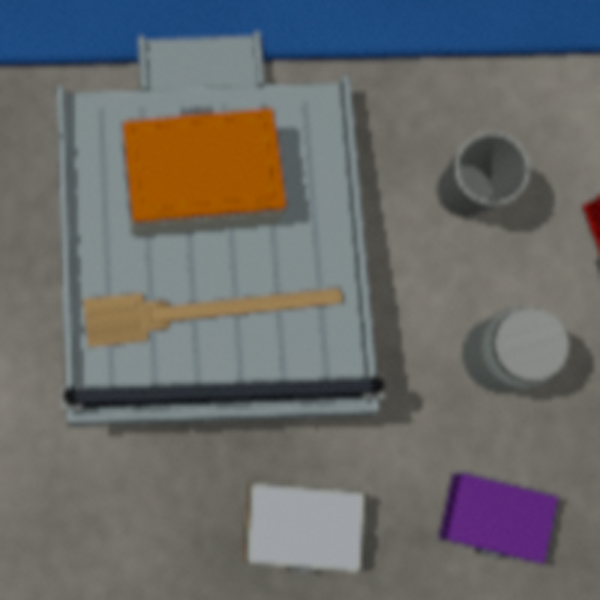

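The enlarged crop confirms the white tub with the orange lid (lid corners at crop (125,122), (275,110), (285,208), (133,220)). Its grey clasp is at (197,108) on the downhill side, and the small white box below the rail is the decoy. Next I'll measure accurately.

```bash
cat >> h.py <<'E'
def ray(c,u,v,n,d):  # plane n.x=d ; pixels arrays
    R=cv2.Rodrigues(c['rvec'])[0]; C=-R.T@np.ravel(c['tvec'])
    D=np.stack([(np.asarray(u,float)-c['cx'])/c['fx'],(np.asarray(v,float)-c['cy'])/c['fy'],np.ones(np.shape(u))],-1)@R
    t=(d-C@n)/(D@n); return C+D*t[...,None]
def proj(c,X): return cv2.projectPoints(np.asarray(X,float).reshape(-1,3),c['rvec'],c['tvec'],np.array([[c['fx'],0,c['cx']],[0,c['fy'],c['cy']],[0,0,1.]]),None)[0].reshape(-1,2)
def big(m):
    n,l,s,_=cv2.connectedComponentsWithStats(m.astype(np.uint8)); return l==1+np.argmax(s[1:,4])
E
python3 - <<'E'
from h import *
s=np.array([-0.14223356,-0.00248692,0.12586959]); n=np.array([-s[0],-s[1],1]);k=np.linalg.norm(n);n/=k; d=s[2]/k
for name in('top','scene'):
    c=load(name); h=cv2.cvtColor(c['color'],cv2.COLOR_RGB2HSV); P=pts(c)
    H,S,V=[h[...,i].astype(int) for i in range(3)]
    roi=np.zeros(H.shape,bool)
    if name=='top': roi[110:260,260:400]=1
    else: roi[160:280,155:300]=1
    lid=big(roi&(H<=19)&(S>200)); v,u=np.nonzero(lid)
    X=ray(c,u,v,n,d+.058); r=cv2.minAreaRect((X[:,:2]*1000).astype(np.float32)); print(name,'lid',len(X),X.mean(0).round(4),r)
    sp=big(roi&(H>=10)&(H<=22)&(S>70)&(S<190)&~lid&(V>110)); v,u=np.nonzero(sp)
    X=ray(c,u,v,n,d+.007); mu=X.mean(0); w=np.linalg.svd((X-mu)[:,:2],full_matrices=False)[2][0]
    t=(X-mu)[:,:2]@w; print('spat',len(X),mu.round(4),w, (mu[:2]+w*t.min()).round(3),(mu[:2]+w*t.max()).round(3),np.ptp(t))
    dark=big(roi&(V<60)&(S<120)); 
    v,u=np.nonzero(dark); X=ray(c,u,v,n,d+.04); r=cv2.minAreaRect((X[:,:2]*1000).astype(np.float32)); print('rail',len(X),r)
    if name=='top': m=np.zeros(H.shape,bool); m[140:260,135:240]=1
    else: m=np.zeros(H.shape,bool); m[225:350,265:410]=1
    mm=big(m&(V<110)&(S>22)&(S<70)&(H>90)&(H<115)); v,u=np.nonzero(mm)
    X=ray(c,u,v,np.array([0,0,1.]),.008); r=cv2.minAreaRect((X[:,:2]*1000).astype(np.float32)); print('mat',len(X),r,cv2.boxPoints(r).round(0).tolist())
    for nm,cc in(('lid',lid),('sp',sp),('dark',dark),('mat',mm)): cv2.imwrite(f'pics/m_{name}_{nm}.png',cc.astype(np.uint8)*255)
    a=np.hstack([np.vstack([lid|sp|dark|mm])]).astype(np.uint8)*255; cv2.imwrite(f'pics/m_{name}.png',a)
E
```

```text
top lid 1601 [ 0.5988 -0.2023  0.0998] ((599.4094848632812, -202.28994750976562), (99.63778686523438, 145.9348907470703), 3.9404664039611816)
spat 647 [ 0.4585 -0.1765  0.0682] [-0.09060486  0.99588692] [ 0.473 -0.337] [ 0.45  -0.085] 0.2525035543850196
rail 537 ((375.17376708984375, -215.43063354492188), (16.36901092529297, 298.6098327636719), 1.2262152433395386)
mat 6568 ((501.757568359375, 216.06301879882812), (333.873779296875, 275.6419372558594), 1.3288451433181763) [[332.0, 350.0], [338.0, 74.0], [672.0, 82.0], [665.0, 358.0]]Traceback (most recent call last):
  File "<stdin>", line 9, in <module>
  File "h.py", line 18, in big
    n,l,s,_=cv2.connectedComponentsWithStats(m.astype(np.uint8)); return l==1+np.argmax(s[1:,4])
                                                                              ~~~~~~~~~^^^^^^^^^
    return _wrapfunc(a, 'argmax', axis=axis, out=out, **kwds)
    return bound(*args, **kwds)
ValueError: attempt to get argmax of an empty sequence
```

```bash
python3 -c "
import cv2,numpy as np
cv2.imwrite('pics/mm.png',cv2.resize(np.hstack([cv2.imread('pics/m_top.png')[100:300,130:410],cv2.imread('pics/m_scene.png')[150:350,150:430]]),(800,286)))"
```

```text
[ WARN:0@0.013] global loadsave.cpp:275 findDecoder imread_('pics/m_scene.png'): can't open/read file: check file path/integrity
Traceback (most recent call last):
TypeError: 'NoneType' object is not subscriptable
```

```bash
cat >> h.py <<'E'
from scipy.spatial.transform import Rotation as Ro
def Rt(o): return Ro.from_euler('xyz',o['eef_rot']).as_matrix()
E
python3 - <<'E'
from h import *
s=np.array([-0.14223356,-0.00248692,0.12586959]); n=np.array([-s[0],-s[1],1]);k=np.linalg.norm(n);n/=k; d=s[2]/k
c=load('scene'); h=cv2.cvtColor(c['color'],cv2.COLOR_RGB2HSV); H,S,V=[h[...,i].astype(int) for i in range(3)]
roi=np.zeros(H.shape,bool); roi[160:280,155:300]=1
print(h[215,213],h[195,230])
lid=big(roi&(H<=19)&(S>170)); v,u=np.nonzero(lid)
X=ray(c,u,v,n,d+.058); print('lid',len(X),cv2.minAreaRect((X[:,:2]*1000).astype(np.float32)))
sp=big(roi&(H>=8)&(H<=24)&(S>60)&~lid&(V>110)); v,u=np.nonzero(sp)
X=ray(c,u,v,n,d+.007); r=cv2.minAreaRect((X[:,:2]*1000).astype(np.float32));print('sp',len(X),r)
# mat edge check: project predicted points of top view
print(proj(c,[[.332,.350,.008],[.338,.074,.008],[.672,.082,.008],[.665,.358,.008]]).round(0).tolist())
o=ctrl.get_obs(); R=Rt(o); print(R.round(3))
T=lambda p:(R.T@(np.array(p)-o['ee_pos'])*1000).round(1)
print('to above spat',T([.4613,-.2095,.16]))
# desired tool z along perpendicular to spatula, = (0.996,0.0906)
zdir=np.array([.9959,.0906,0]); a=np.degrees(np.arctan2(-(zdir@R[:,1]),zdir@R[:,2])); print('roll',a)
E
```

```text
[ 15 182 205] [ 65  11 137]
lid 1149 ((601.894287109375, -196.85977172851562), (101.29413604736328, 146.1232147216797), 3.983522891998291)
sp 425 ((461.9028015136719, -208.09335327148438), (48.22359085083008, 254.48867797851562), 4.367874622344971)
[[403.0, 267.0], [327.0, 227.0], [267.0, 293.0], [349.0, 348.0]]
[[-0.    -0.967  0.256]
 [-0.001  0.256  0.967]
 [-1.     0.    -0.001]]
to above spat [  45.6 -499.6 -634.2]
roll 69.97276067334566
```

servo_tool(motion=[0,-12,-15,2,0,-38,-48,6,0,-68,-86,10,0,-98,-124,14,0,-128,-162,18,0,-158,-200,22,0,-188,-238,26,0,-218,-276,30,0,-248,-314,35,0,-278,-352,39,0,-308,-390,43,0,-338,-428,47,0,-368,-466,51,0,-398,-505,55,0,-428,-543,60,0,-458,-581,64,0,-484,-614,68,10,-500,-634,70,30,-500,-634,70,40,-500,-634,70], gripper=0.32, force=15)

```text
time_s: 2.6
ee_pos: [0.4614, -0.2091, 0.1642]
eef_rot: [2.551, 1.569, 2.641]
force: [0.6, 0.2, 0.0]
grip_width: 0.0298
```

servo_tool(motion=[20,0,0,0,50,0,0,0,75,0,0,0,88,0,0,0,93,0,0,0,93,0,0,0])

```text
time_s: 3.35
ee_pos: [0.4621, -0.2092, 0.0729]
eef_rot: [-0.569, 1.57, -0.478]
force: [-1.0, -0.4, 0.0]
grip_width: 0.0303
```

```bash
python3 - <<'E'
from h import *
o=ctrl.get_obs(); print(o['ee_pos'],o['force'],Rt(o).round(3).tolist())
c=cam('scene'); im=cv2.cvtColor(c['color'],cv2.COLOR_RGB2BGR); cv2.imwrite('pics/s1.png',cv2.resize(im[130:280,150:350],None,fx=4,fy=4,interpolation=cv2.INTER_CUBIC))
E
```

```text
[ 0.46211038 -0.20923711  0.07294439] [-0.99122326 -0.4317301   0.02184122] [[0.001, -0.09, 0.996], [-0.0, 0.996, 0.09], [-1.0, -0.0, 0.001]]
```

View pics/s1.png

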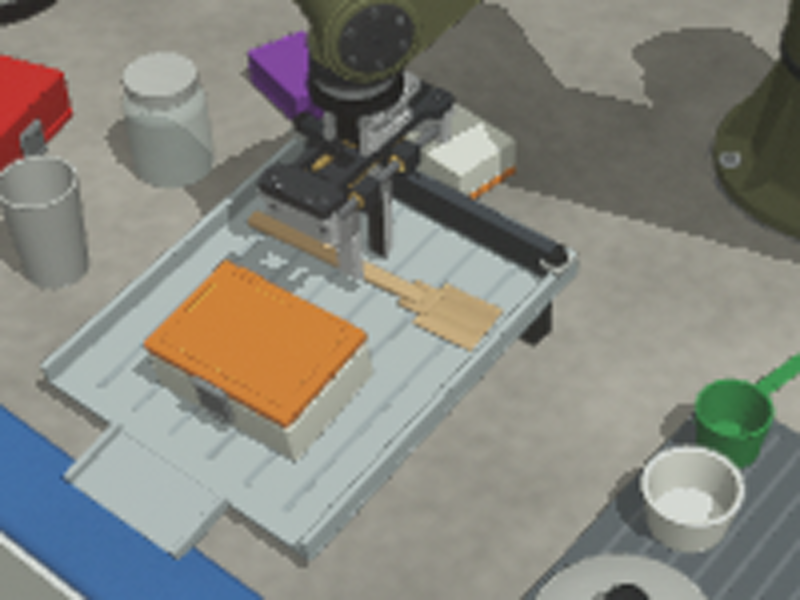

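The fingers straddle the handle (crop (350,260)). I'll lower slowly.

servo_tool(motion=[2,0,0,0,4,0,0,0,5,0,0,0,6,0,0,0,6,0,0,0])

```text
time_s: 4.03
ee_pos: [0.4618, -0.2092, 0.0664]
eef_rot: [3.073, 1.571, -3.12]
force: [1.3, 0.9, -1.0]
grip_width: 0.0302
```

servo_tool(motion=[1,0,0,0,1,0,0,0])

```text
time_s: 4.28
ee_pos: [0.4618, -0.2092, 0.0654]
eef_rot: [2.604, 1.571, 2.694]
force: [0.1, 0.1, 0.4]
grip_width: 0.0302
```

servo_tool(motion=[1,0,0,0,1,0,0,0])

```text
time_s: 4.53
ee_pos: [0.4618, -0.2092, 0.0644]
eef_rot: [2.54, 1.571, 2.63]
force: [-0.0, 0.6, -0.8]
grip_width: 0.0299
```

servo_tool(motion=[0,0,0,0,0,0,0,0,0,0,0,0,0,0,0,0], gripper=0, force=20)

```text
time_s: 5.03
ee_pos: [0.4619, -0.2092, 0.0645]
eef_rot: [-0.51, 1.571, -0.42]
force: [-0.1, 0.3, 1.1]
grip_width: 0.0157
```

Gripped at 15.7 mm, which matches the 16 mm handle. I'll lift and check.

servo_tool(motion=[-10,0,0,0,-40,0,0,0,-75,0,0,0,-95,0,0,0,-95,0,0,0])

```text
time_s: 5.65
ee_pos: [0.4624, -0.2095, 0.161]
eef_rot: [-0.607, 1.568, -0.517]
force: [-0.1, -0.3, -0.8]
grip_width: 0.0155
```

```bash
python3 - <<'E'
from h import *
o=ctrl.get_obs(); R=Rt(o); print(o['ee_pos'],o['grip_width'],R.round(3).tolist())
print((R.T@(np.array([.500,.286,.16])-o['ee_pos'])*1000).round(1))
c=cam('scene'); im=cv2.cvtColor(c['color'],cv2.COLOR_RGB2BGR); cv2.imwrite('pics/s2.png',cv2.resize(im[100:280,150:350],None,fx=3,fy=3,interpolation=cv2.INTER_CUBIC))
E
```

```text
[ 0.46236554 -0.20945656  0.16104872] 0.015536373829654285 [[0.003, -0.09, 0.996], [-0.001, 0.996, 0.09], [-1.0, -0.002, 0.002]]
[4.00e-01 4.90e+02 8.22e+01]
```

View pics/s2.png

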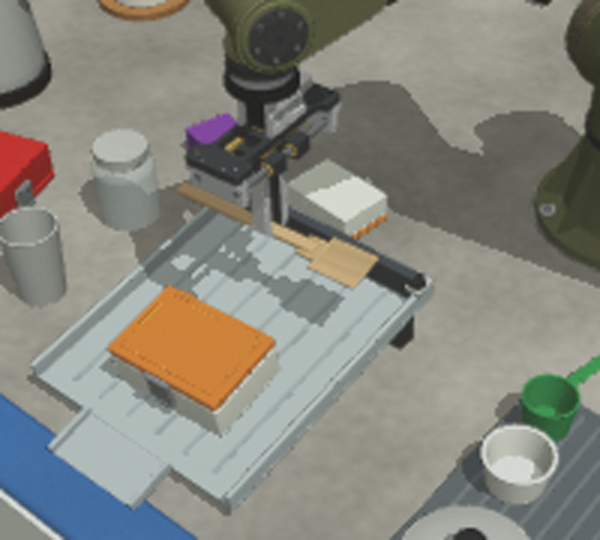

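servo_tool(motion=[0,8,1,-2,0,28,5,-6,0,55,9,-10,0,83,14,-15,0,111,19,-20,0,139,24,-25,0,167,28,-30,0,195,33,-35,0,223,38,-40,0,251,42,-45,0,279,47,-50,0,307,52,-55,0,335,57,-60,0,363,61,-65,0,391,66,-70,0,419,71,-75,0,447,76,-80,0,470,80,-84,20,479,81,-86,40,479,81,-86])

```text
time_s: 8.2
ee_pos: [0.4987, 0.2753, 0.1173]
eef_rot: [2.024, 1.569, -2.667]
force: [-0.6, 0.3, -1.1]
grip_width: 0.0158
```

servo_tool(motion=[30,0,0,0,60,0,0,0,75,0,0,0,85,0,0,0,90,0,0,0,90,0,0,0])

```text
time_s: 8.95
ee_pos: [0.4995, 0.2752, 0.0297]
eef_rot: [-1.188, 1.57, 0.404]
force: [0.1, -0.3, -0.4]
grip_width: 0.0154
```

```bash
python3 - <<'E'
from h import *
o=ctrl.get_obs(); R=Rt(o); print(o['ee_pos'],o['force'],o['grip_width'],R.round(3).tolist())
c=cam('scene'); im=cv2.cvtColor(c['color'],cv2.COLOR_RGB2BGR); cv2.imwrite('pics/s3.png',cv2.resize(im[180:380,240:460],None,fx=3,fy=3,interpolation=cv2.INTER_CUBIC))
E
```

```text
[0.49952531 0.27524505 0.02972801] [ 0.06877494 -0.34849847 -0.39410818] 0.015420705891703412 [[0.0, -1.0, -0.021], [0.0, -0.021, 1.0], [-1.0, -0.0, 0.0]]
```

View pics/s3.png

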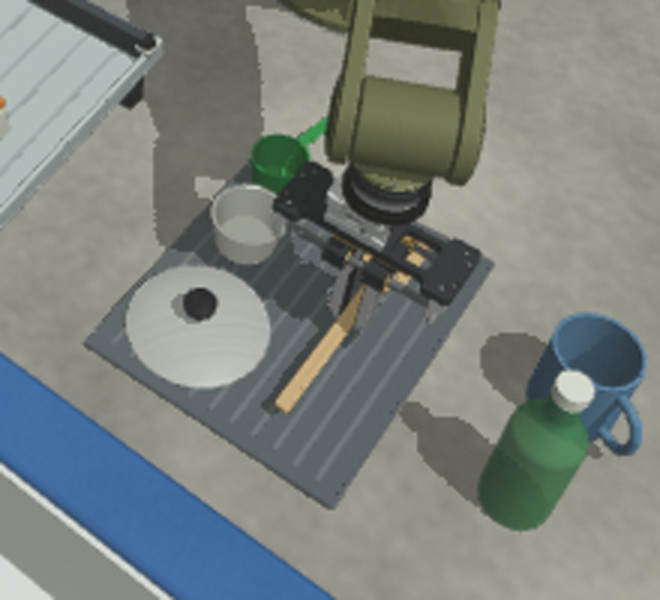

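servo_tool(motion=[8,0,0,0,13,0,0,0,16,0,0,0,17,0,0,0,17,0,0,0])

```text
time_s: 9.62
ee_pos: [0.4994, 0.2751, 0.0127]
eef_rot: [-2.918, 1.571, -1.327]
force: [-1.8, -1.9, 3.6]
grip_width: 0.0154
```

servo_tool(motion=[0,0,0,0,0,0,0,0,0,0,0,0], gripper=0.4)

```text
time_s: 10.0
ee_pos: [0.4993, 0.2752, 0.0124]
eef_rot: [1.327, 1.571, 2.919]
force: [-0.2, -0.8, 0.3]
grip_width: 0.037
```

servo_tool(motion=[-8,0,0,0,-30,0,0,0,-70,0,0,0,-120,0,0,0,-170,0,0,0,-200,0,0,0,-210,0,0,0])

```text
time_s: 10.88
ee_pos: [0.4997, 0.2754, 0.2246]
eef_rot: [-1.163, 1.568, 0.428]
force: [-0.7, -0.6, -0.1]
grip_width: 0.0378
```

```bash
python3 - <<'E'
from h import *
o=ctrl.get_obs(); R=Rt(o); print(o['ee_pos'],o['qpos'],o['force'],o['grip_width'],R.round(3).tolist())
c=cam('scene'); im=cv2.cvtColor(c['color'],cv2.COLOR_RGB2BGR); cv2.imwrite('pics/s4.png',cv2.resize(im[180:380,240:460],None,fx=3,fy=3,interpolation=cv2.INTER_CUBIC))
E
```

```text
[0.49970296 0.27536008 0.22457574] [ 4.39470420e-01  3.30280350e-01  1.43650844e+00 -3.46217208e-05
  1.37171753e+00 -1.15180588e+00] [-0.6967811  -0.63582208 -0.10611875] 0.03784656839221762 [[0.003, -1.0, -0.02], [0.001, -0.02, 1.0], [-1.0, -0.003, 0.001]]
```

View pics/s4.png

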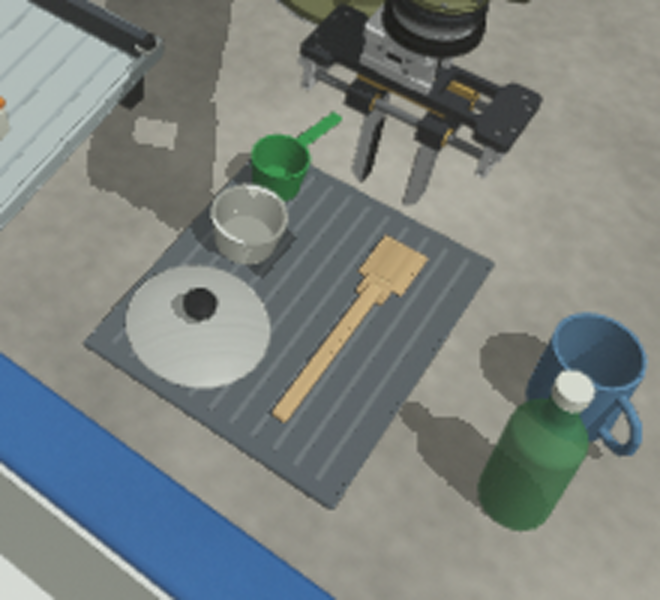

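The spatula lies flat on the free half of the mat (crop (280,415) to (400,255)). Next I'll move to the downhill side of the tub with the fingers open, to straddle the clasp.

servo_tool(motion=[0,-4,-12,0,0,-14,-40,0,0,-25,-72,0,0,-37,-107,0,0,-50,-145,0,0,-63,-183,0,0,-76,-221,0,0,-89,-259,0,0,-102,-297,0,0,-115,-335,0,0,-128,-373,0,0,-141,-410,0,0,-152,-442,0,0,-161,-466,0,10,-166,-479,0,25,-166,-479,0,25,-166,-479,0], gripper=1)

```text
time_s: 13.05
ee_pos: [0.6743, -0.1994, 0.195]
eef_rot: [1.181, 1.567, 2.773]
force: [-0.9, 1.2, 0.6]
grip_width: 0.094
```

```bash
python3 - <<'E'
from h import *
o=ctrl.get_obs(); R=Rt(o); print(o['time_s'],o['ee_pos'],o['qpos'],o['force'],o['grip_width'],R.round(4).tolist())
s=np.array([-0.14223356,-0.00248692,0.12586959]); n=np.array([-s[0],-s[1],1]);k=np.linalg.norm(n);n/=k; d=s[2]/k
c=cam('top'); save(c,'top2'); h=cv2.cvtColor(c['color'],cv2.COLOR_RGB2HSV); P=pts(c); H,S,V=[h[...,i].astype(int) for i in range(3)]
# rail: per column dark rows edges in orig and now
c0=load('top')
roi=np.zeros(H.shape,bool);roi[220:245,285:372]=1
dk=roi&(V<65)
for sgn in('near','far'):
    U=[];W=[]
    for u in range(288,370):
        r=np.nonzero(dk[:,u])[0]
        if len(r)>1: U.append(u);W.append(r.min()-.5 if sgn=='far' else r.max()+.5)
    X=ray(c,np.array(U),np.array(W),n,d+.04); p=np.polyfit(X[:,1],X[:,0],1); print(sgn,p,np.degrees(np.arctan(-p[0])),np.polyval(p,-.21),(X[:,0]-np.polyval(p,X[:,1])).std())
m=V.copy()
im=cv2.cvtColor(c['color'],cv2.COLOR_RGB2BGR); cv2.imwrite('pics/top2c.png',cv2.resize(im[95:265,240:410],None,fx=3.5,fy=3.5,interpolation=cv2.INTER_CUBIC))
E
```

```text
13.05 [ 0.67428593 -0.19936215  0.19499231] [-3.39591803e-01  6.67735038e-01  1.01053854e+00  1.09335653e-04
  1.46706239e+00 -1.93147201e+00] [-0.85055878  1.2163718   0.5944788 ] 0.09402352115745301 [[-0.0035, -0.9998, -0.0211], [0.0013, -0.0211, 0.9998], [-1.0, 0.0035, 0.0014]]
near [-0.04894839  0.35410524] 2.8022994151086227 0.36438439655582144 0.004151851445033354
far [0.02731313 0.39281349] -1.5645378980802835 0.3870777381507753 0.012070820553382853
```

View pics/top2c.png

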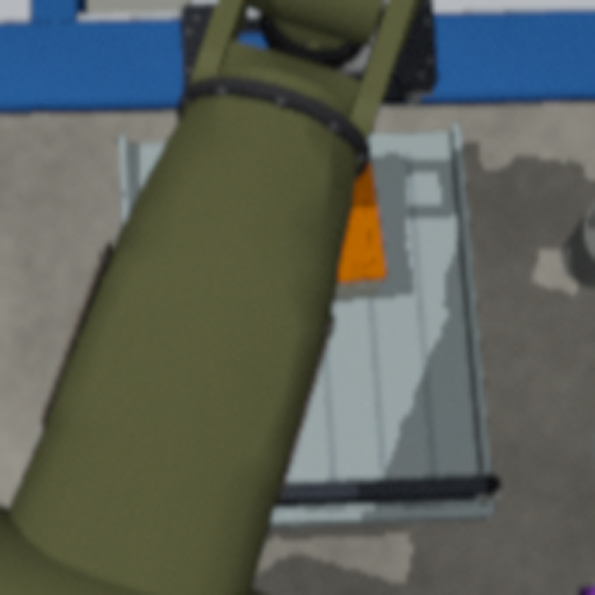

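servo_tool(motion=[15,0,0,0,45,0,0,0,80,0,0,0,110,0,0,0,130,0,0,0,143,0,0,0,148,0,0,0,148,0,0,0])

```text
time_s: 14.1
ee_pos: [0.6754, -0.2004, 0.05]
eef_rot: [-1.945, 1.57, -0.354]
force: [-0.8, -0.4, 0.3]
grip_width: 0.0939
```

```bash
python3 - <<'E'
from h import *
o=ctrl.get_obs(); R=Rt(o); print(o['time_s'],o['ee_pos'],o['force'],R.round(4).tolist())
c=cam('scene'); im=cv2.cvtColor(c['color'],cv2.COLOR_RGB2BGR); cv2.imwrite('pics/s5.png',cv2.resize(im[130:280,140:320],None,fx=4,fy=4,interpolation=cv2.INTER_CUBIC))
E
```

```text
14.1 [ 0.67536161 -0.20038661  0.04995526] [-0.77248435 -0.36678388  0.34699012] [[0.0007, -0.9998, -0.0205], [-0.0003, -0.0205, 0.9998], [-1.0, -0.0007, -0.0003]]
```

View pics/s5.png

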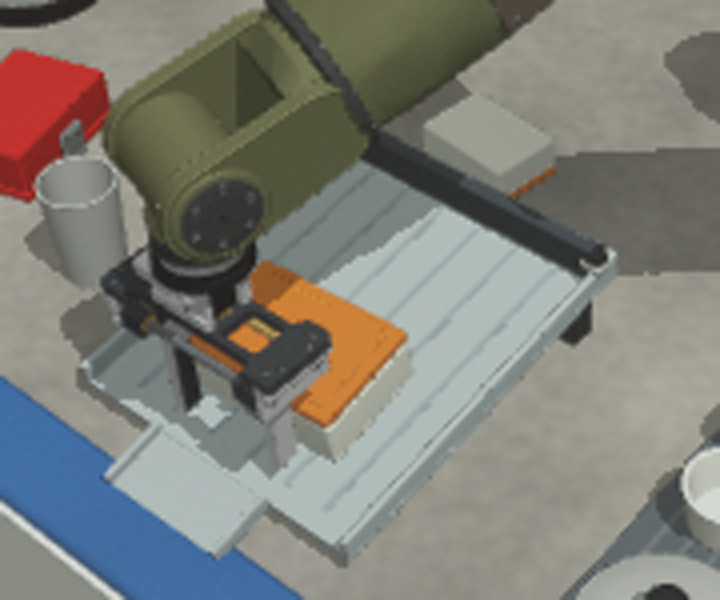

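servo_tool(motion=[2,4,0,0,1,8,0,0,0,12,0,0,-1,16,0,0,-2,20,0,0,-2,22,0,0])

```text
time_s: 14.9
ee_pos: [0.653, -0.2008, 0.0516]
eef_rot: [-1.802, 1.57, -0.211]
force: [2.2, -0.5, -0.1]
grip_width: 0.094
```

servo_tool(motion=[0,3,0,0,-1,6,0,0,-1,10,0,0,-2,14,0,0,-3,18,0,0,-3,22,0,0,-4,26,0,0,-4,30,0,0,-4,30,0,0])

```text
time_s: 16.02
ee_pos: [0.6228, -0.2014, 0.0556]
eef_rot: [1.597, 1.571, -3.095]
force: [-0.1, 0.2, 0.2]
grip_width: 0.0937
```

```bash
cat > look.py <<'E'
from h import *
import sys
o=ctrl.get_obs(); R=Rt(o); print(o['time_s'],o['ee_pos'],o['force'],o['moment'])
s=np.array([-0.14223356,-0.00248692,0.12586959]); n=np.array([-s[0],-s[1],1]);k=np.linalg.norm(n);n/=k; d=s[2]/k
c=cam('scene'); im=cv2.cvtColor(c['color'],cv2.COLOR_RGB2BGR); cv2.imwrite(f'pics/{sys.argv[1]}.png',cv2.resize(im[130:280,140:320],None,fx=4,fy=4,interpolation=cv2.INTER_CUBIC))
h=cv2.cvtColor(c['color'],cv2.COLOR_RGB2HSV); H,S,V=[h[...,i].astype(int) for i in range(3)]
roi=np.zeros(H.shape,bool); roi[160:280,155:300]=1
lid=big(roi&(H<=19)&(S>170)); v,u=np.nonzero(lid)
X=ray(c,u,v,n,d+.058); r=cv2.minAreaRect((X[:,:2]*1000).astype(np.float32)); print('lid',len(X),r,cv2.boxPoints(r).round(0).tolist())
P=pts(c)[lid]; P=P[P[:,2]>.02]; A=np.c_[P[:,:2],np.ones(len(P))]; q=np.linalg.lstsq(A,P[:,2],rcond=None)[0]; print('lid plane deg',np.degrees(np.arctan(-q[0])))
E
python3 look.py s6
```

```text
16.025 [ 0.62282042 -0.20143099  0.05558634] [-0.11108698  0.24153505  0.16850444] [ 0.02854686 -0.07373989  0.01477136]
lid 410 ((559.5711059570312, -197.97166442871094), (101.58297729492188, 148.55186462402344), 0.6409112811088562) [[508.0, -124.0], [510.0, -273.0], [611.0, -272.0], [610.0, -123.0]]
lid plane deg -38.26998993888243
```

View pics/s6.png

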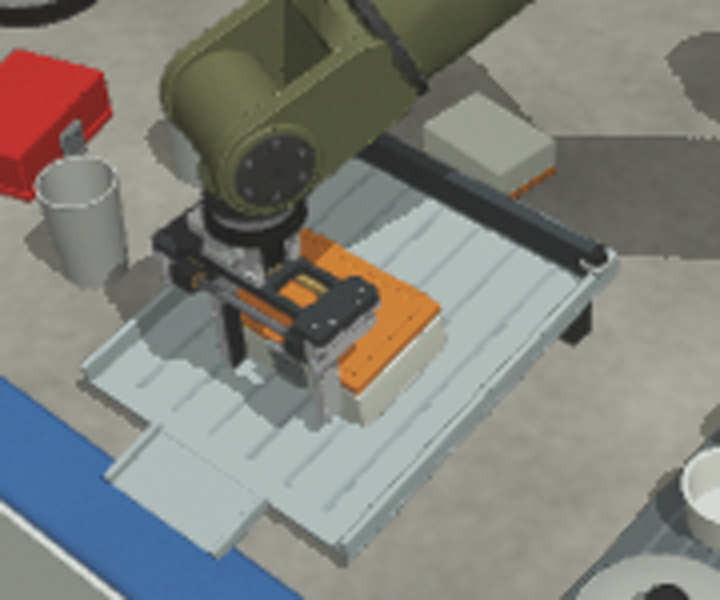

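servo_tool(motion=[-1,5,0,0,-1,10,0,0,-2,15,0,0,-3,20,0,0,-3,25,0,0,-4,30,0,0,-5,35,0,0,-5,40,0,0,-6,45,0,0,-7,50,0,0,-7,55,0,0,-8,60,0,0,-9,65,0,0,-9,70,0,0,-10,75,0,0,-11,80,0,0,-11,85,0,0,-12,89,0,0,-12,92,0,0,-13,95,0,0])

```text
time_s: 18.58
ee_pos: [0.5279, -0.2034, 0.0685]
eef_rot: [-2.559, 1.571, -0.967]
force: [4.3, 0.3, 1.3]
grip_width: 0.0941
```

```bash
python3 look.py s7
```

```text
18.575 [ 0.52790349 -0.20335095  0.06847905] [4.26900136 0.29457221 1.34486801] [-0.04452248 -0.55399516 -0.01882988]
lid 305 ((465.59527587890625, -192.0399932861328), (102.60584259033203, 135.04078674316406), 1.2241684198379517) [[413.0, -126.0], [416.0, -261.0], [518.0, -258.0], [515.0, -123.0]]
lid plane deg 8.25154511042692
```

View pics/s7.png

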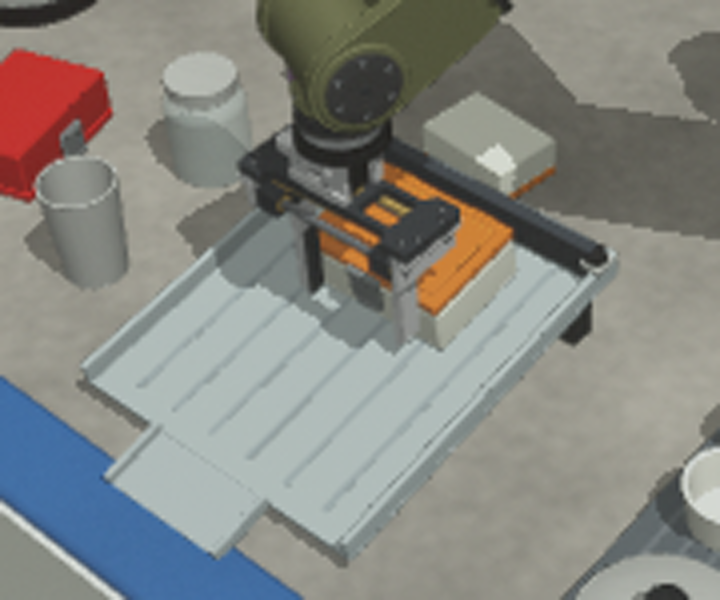

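servo_tool(motion=[0,2,0,0,0,4,0,0,-1,6,0,0,-1,8,0,0,-1,10,0,0,-2,12,0,0,-2,14,0,0,-2,16,0,0])

```text
time_s: 19.62
ee_pos: [0.5122, -0.2037, 0.0706]
eef_rot: [-1.808, 1.57, -0.216]
force: [5.3, 0.3, 3.2]
grip_width: 0.0939
```

servo_tool(motion=[0,1,0,0,0,2,0,0])

```text
time_s: 19.88
ee_pos: [0.5105, -0.2038, 0.0708]
eef_rot: [-1.938, 1.57, -0.347]
force: [5.8, 0.4, 5.6]
grip_width: 0.094
```

servo_tool(motion=[0,1,0,0,0,2,0,0])

```text
time_s: 20.12
ee_pos: [0.5088, -0.2039, 0.071]
eef_rot: [-1.895, 1.569, -0.304]
force: [7.4, 1.0, 5.8]
grip_width: 0.0936
```

servo_tool(motion=[-1,0,0,0,-1,0,0,0])

```text
time_s: 20.38
ee_pos: [0.5078, -0.2037, 0.0712]
eef_rot: [1.312, 1.57, 2.903]
force: [1.5, 1.0, 0.5]
grip_width: 0.0936
```

```bash
python3 look.py s8
```

```text
20.375 [ 0.50777366 -0.20370819  0.07124376] [1.47824216 1.0222313  0.49794328] [-0.04090017 -0.18115417 -0.02686715]
lid 243 ((444.2740173339844, -151.7223663330078), (105.0423812866211, 53.59541320800781), 4.119275093078613) [[390.0, -129.0], [394.0, -182.0], [499.0, -175.0], [495.0, -121.0]]
lid plane deg 6.062975673480537
```

View pics/s8.png

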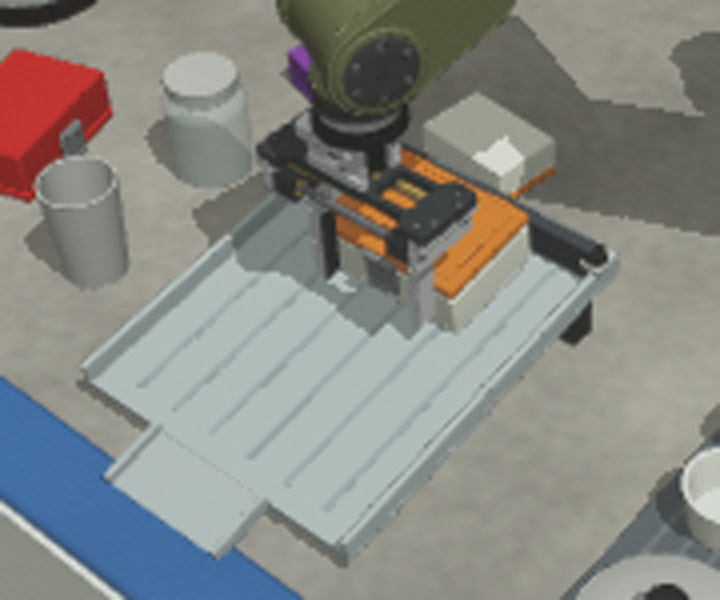

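servo_tool(motion=[-0.1,1,0,0,-0.3,2,0,0,-0.4,3,0,0])

```text
time_s: 20.8
ee_pos: [0.5049, -0.2037, 0.0717]
eef_rot: [1.161, 1.57, 2.753]
force: [1.2, 0.1, -0.1]
grip_width: 0.0937
```

servo_tool(motion=[-0.1,1,0,0,-0.3,2,0,0])

```text
time_s: 21.05
ee_pos: [0.5035, -0.204, 0.0723]
eef_rot: [-1.909, 1.57, -0.318]
force: [7.8, -1.4, -1.9]
grip_width: 0.0939
```

servo_tool(motion=[-0.1,1,0,0])

```text
time_s: 21.18
ee_pos: [0.5034, -0.2041, 0.0728]
eef_rot: [-1.791, 1.567, -0.2]
force: [14.7, 0.3, -1.6]
grip_width: 0.0941
```

Contact with the rail: the force jumped to about 15 N total while the TCP stopped moving. I'll back off along the slope.

servo_tool(motion=[0.1,-2,0,0,0.5,-4,0,0,1,-8,0,0,2,-16,0,0,3,-25,0,0,3,-28,0,0])

```text
time_s: 21.92
ee_pos: [0.5307, -0.2032, 0.069]
eef_rot: [1.344, 1.571, 2.936]
force: [-0.4, -0.8, 0.2]
grip_width: 0.0942
```

```bash
python3 look.py s9
```

```text
21.925 [ 0.53069063 -0.20319722  0.06900553] [-0.43710571 -0.75913195  0.23259881] [ 0.00202164 -0.00489572 -0.0038581 ]
lid 497 ((441.74420166015625, -198.78236389160156), (103.37334442138672, 147.4314422607422), 2.028332471847534) [[387.0, -127.0], [393.0, -274.0], [496.0, -271.0], [491.0, -123.0]]
lid plane deg -43.338063481056714
```

View pics/s9.png

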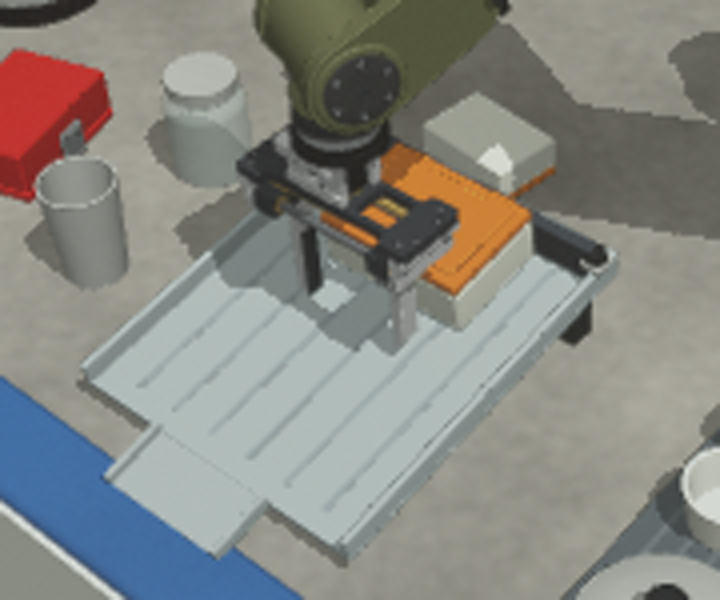

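servo_tool(motion=[-15,-2,0,0,-45,-2,0,0,-85,-2,0,0,-125,-2,0,0,-150,-2,0,0,-155,-2,20,0,-155,-2,60,0,-155,-2,105,0,-155,-2,150,0,-155,-2,195,0,-155,-2,240,0,-155,-2,285,0,-155,-2,330,0,-155,-2,375,0,-155,-2,420,0,-155,-2,455,0,-155,-2,480,0,-155,-2,485,0,-155,-2,485,0])

```text
time_s: 24.35
ee_pos: [0.5217, 0.2815, 0.2239]
eef_rot: [2.068, 1.57, -2.624]
force: [-1.3, -0.3, 0.1]
grip_width: 0.094
```

```bash
python3 look.py s10; python3 - <<'E'
from h import *
s=np.array([-0.14223356,-0.00248692,0.12586959]); n=np.array([-s[0],-s[1],1]);k=np.linalg.norm(n);n/=k; d=s[2]/k
c=cam('top'); h=cv2.cvtColor(c['color'],cv2.COLOR_RGB2HSV); H,S,V=[h[...,i].astype(int) for i in range(3)]
roi=np.zeros(H.shape,bool); roi[110:260,260:400]=1
lid=big(roi&(H<=19)&(S>200)); v,u=np.nonzero(lid)
X=ray(c,u,v,n,d+.058); r=cv2.minAreaRect((X[:,:2]*1000).astype(np.float32)); print('lid',len(X),r,cv2.boxPoints(r).round(0).tolist())
dark=big(roi&(V<60)&(S<120)); v,u=np.nonzero(dark); X=ray(c,u,v,n,d+.04); r=cv2.minAreaRect((X[:,:2]*1000).astype(np.float32)); print('rail',len(X),r)
P=pts(c)[lid]; A=np.c_[P[:,:2],np.ones(len(P))]; q=np.linalg.lstsq(A,P[:,2],rcond=None)[0]; print('lid plane',np.degrees(np.arctan(-q[:2])))
im=cv2.cvtColor(c['color'],cv2.COLOR_RGB2BGR); cv2.imwrite('pics/top3.png',cv2.resize(im[105:255,260:400],None,fx=4,fy=4,interpolation=cv2.INTER_CUBIC))
i0=cv2.imread('pics/top0.png'); d=cv2.absdiff(i0,im).max(2)[105:255,260:400]; cv2.imwrite('pics/diff.png',cv2.resize(np.minimum(d*3.,255).astype(np.uint8),None,fx=4,fy=4))
E
```

```text
24.35 [0.52168244 0.28154497 0.22385861] [-1.30344412 -0.32531746  0.14191503] [ 0.03978648 -0.01819132 -0.04509657]
lid 978 ((441.124755859375, -201.4549560546875), (103.34162139892578, 148.10531616210938), 1.1658267974853516) [[388.0, -128.0], [391.0, -277.0], [494.0, -274.0], [491.0, -126.0]]
lid plane deg -32.33651979097635
lid 1765 ((439.5401611328125, -204.20079040527344), (100.37794494628906, 145.20889282226562), 1.097408652305603) [[388.0, -133.0], [391.0, -278.0], [491.0, -276.0], [488.0, -131.0]]
rail 479 ((375.8974304199219, -213.888671875), (18.37510871887207, 301.0595703125), 0.7929742336273193)
lid plane [ 55.79525502 -24.72739069]
```

View pics/top3.png

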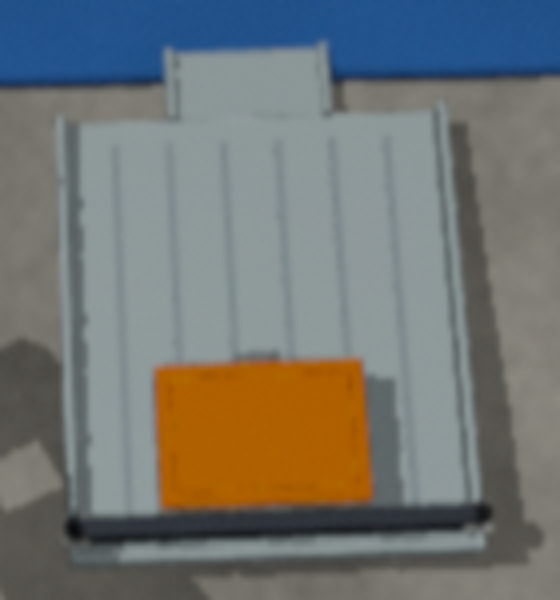

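View pics/diff.png

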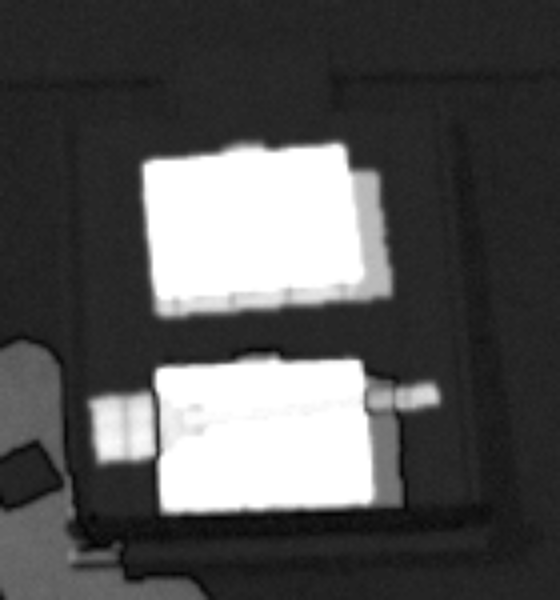

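The top view shows the lid (crop (158,365)-(370,505)) flush along the rail. The difference picture shows no change in the board's rims, spout or rail, so the board did not move. The lid's yaw is 1.1° and the rail's is 0.8-1.2°, so the tub is square. The gripper is clear of everything.

```bash
python3 -c "
from station import ctrl
print(ctrl.hand_in())"
```

```text
the job is handed in; nothing more can be done
None
```

I did both parts of the job and handed it in at about 24 s. The hand-in reports no verdict, so the result below rests on my own checks.

- **Spatula:** I lifted it off the board and laid it flat on the free half of the mat. The picture taken after release confirmed it.
- **Tub:** I pushed it up the slope with the open fingers either side of the clasp. Sliding took about 4 to 5 N. At the rail the force rose to 14.7 N in total and the tool stopped moving, which I put at roughly 10 N on the rail itself. I then backed off and moved the arm clear.

**Last checks:**
- **Board:** comparing top-camera pictures from before and after showed no change in the board or its rail.
- **Squareness:** the tub's yaw was about 1.1°. The rail measured 1.2° before the push and 0.8° after, so the tub is square to it within measuring error.
- **Position:** the tub stayed where it was pressed.

**Checks that disagreed or failed:**
- **Gap:** the colour masks suggest a 2 to 4 mm gap at the rail, which is within calibration and mask error. I trusted the touch instead.
- **Tilt:** the final tilt fit from the depth map was too noisy to use. I judged that the tub had not tipped from the unchanged size of its lid in the picture and an 8.3° lid-tilt reading taken earlier in the push.
- **Downward drag:** for a few millimetres before the rail the fingers dragged down on the tub with about 6 N, which I then relieved.

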